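# Sort the things on the worktop into their holders

### The arm

A 7-joint arm with a two-finger parallel gripper is mounted at the origin on a cart in front of the work surface, level with it; the furniture and walls round the work are solid. World frame = base frame: x ahead of the robot, y to its left, z up, the work surface at z = 0. Lengths are in mm, angles in rad, forces in N, time in s.
With the tool pointing down it reaches from about 425 to 1025 mm from the base axis. Payload 9.4 kg.
Tool frame: the origin (TCP) lies on the mounting face of the last link; the fingertips stand 186 mm ahead of it and the grasp point (between the pads) lies 167 mm ahead of it; z points along the fingers, y is the line along which they close (so a half turn about z gives the same grasp; the last joint's range is limited). The gripper opens to 93 mm and grips with 3 to 60 N. Pads are 15 mm wide; open, the fingers measure 128 mm over their backs; the gripper's body (75 mm by 188 mm) begins 65 mm behind the grasp point.
Start: joints at [1.106, 0.599, -0.003, 1.599, 0.002, 0.943, -0.08], TCP at [274.159, -671.164, 404.718] pointing down, gripper open.
Joint ranges: [-2.57, 2.57], [-0.35, 1.97], [-1.29, 1.29], [0.11, 2.56], [-1.05, 4.19], [0.11, 1.86], [-2.63, 2.63]. Speed limits (rad/s): [2.22, 2.22, 3.01, 3.01, 3.14, 3.14, 3.14].

### API

Orientations are given as a 3x3 rotation matrix whose columns are the frame's x, y, z axes.
In Python, from plant import bot gives the robot as it stands.
- The arm moves only by the shell command python3 -m handwheel 'ROWS'. ROWS is text: rows parted by semicolons, each of 7 numbers parted by spaces: the shift along the tool's x, y, z in mm, then the turn, a rotation vector about the tool's x, y, z in rad, then the closure in counts, from 0 (fully open) to 255 (shut). In form: tx ty tz wx wy wz fingers; .... A call has exactly 8 rows; each row is the pose to reach, as a shift and turn from the pose commanded when the call began, along the tool's axes at that moment; what a row does not reach only later rows make up. A row lasts 1/10 s, in which the tool goes at most 50 mm and 8.59 degrees, less where a joint would pass 70% of its speed; a pose out of reach is approached as far as the arm can. A call with a gripper value outside its range is refused whole. The fingers move at their own pace and stop on an object; the grip force is fixed at half the most. Time passes only in rows, so rows that repeat a pose let the fingers close, or fill a call up. It gives the time, the measured TCP pose, the force, the opening and the grip force at its end, in the units of the state.
- bot.read_state(): the state, without advancing time (a new reading comes with each control period).
- bot.grab_frame(name): name is "scene" or "top" or "wrist"; returns (picture, depth): 420x560x3 uint8, red, green, blue; 420x560 float32, mm along the optical axis (not along the pixel's ray), 0 where there is no reading.
- bot.camera_model(name): a dict with "camera_matrix" (3x3 intrinsics, pixels), "eye" and "attitude" of the camera in the world. Camera axes: x right, y up, looking along -z (the intrinsics and any distortion apply to the point x, -y, -z); pixel columns grow to the right and rows downward; lengths in mm; the calibration is good to about 2 mm. The wrist camera is an equidistant fisheye: a pixel r from the principal point sees the ray r / f radians off the axis. A picture is of the moment at which its call begins: read the wrist's pose just before it. camera_model takes no time and is no camera call; for the wrist camera it gives the pose at the moment of the call.
- bot.hand_in(): hands the job in; it is judged then, once.
Trained networks look in the newest picture that a camera, given by its name, has taken for a name from the list of things; names that differ only in an ending like _2 or _b are one class to them, and where a whole thing is asked for, a point or a joint stands for the part that bears it (a point fixed in the world has none). Each returns a list of dicts, best first, with "confidence" (0 to 1); they miss things now and then, are a little off and sometimes report something else, mostly with a low value. They report only what shows in the picture. A call takes as long as a camera call. They do not tell look-alikes from the thing itself.
- bot.find_in(name, camera): "position" ([column, row] in pixels, amid what is visible of it).
- bot.trace(name, camera): "pixels" (420x560 bool, what is visible of it) and "position" ([column, row] in pixels, amid what is visible of it).
The state is a dict: "time_s": time; "joint_pos": joint angles; "joint_vel": joint speeds; "effort": joint torques, N m; "eef_pos": TCP position; "eef_rot": TCP orientation; "wrist_force": force on the tool from outside, world axes, zero at the start; "torque": the same for the moment, N m; "finger_gap": finger opening in mm; "grip_force": force on a finger pad.
Only numpy, scipy, OpenCV 4.12 (cv2) and the standard library are available. Lean on these libraries where they do the work, as an engineer would, in place of code of your own. Each camera call takes 0.05 s, during which the arm holds its last target. There are 200 camera calls.

### The job

Tidy up the near, middle part of the worktop by sorting (what lies along the back and at the far right stays): put the nearest garlic bulb and lemon into the slatted wooden crate, stand the salt shaker and the green-labelled spice jar upright in the grey two-bay caddy, one in each bay, and lay the peeler flat and lengthways in the long white tray. Leave the timer where it lies.

Things in the scene. Friction and masses are not known exactly. Their poses are not given: they have to be found in the camera images.
- garlic: whole garlic bulb, pale, near the front edge (not the one at the far right), about 60 across and 58 mm high with its stem tip up; origin at the centre of its underside as it stands at the start, z up. Widest about 25 mm above its base. About 40 g
- lemon: yellow lemon lying near the front edge (not the one at the far right), 72 mm long (its x axis) x 57 wide (y) x 58 mm high; origin at the centre of its underside as it lies at the start (it turns with the lemon if that rolls). About 110 g
- salt_shaker: upright salt shaker near the front edge, clear body with white salt and a grey domed perforated cap, 44 mm across and 90 mm tall; origin at the centre of its foot, z up. Its body narrows to 34 mm at the cap, above 70 mm. About 0.1 kg
- spice_jar: upright round spice jar near the front edge with a black cap and a green label, 40 mm diameter, 105 mm tall; origin at the centre of its foot, z up. About 0.11 kg
- peeler: vegetable peeler with a dark green handle and a short steel head lying flat within arm's reach (not the longer knife behind), 170 mm long (its x axis) x 25 wide x 18 mm high; origin at its middle, on its underside, z up. About 80 g
- crate: slatted light wooden crate, fixed; outside 135 mm (x) x 185 mm (y), walls 4 mm thick and 41 mm high with 9 mm posts in the inner corners, floor 5 mm thick; one undivided space 127 x 177 mm. Origin at the centre of its underside, z up, y along its long side
- caddy: grey plastic caddy with two square bays side by side along its y axis, fixed; outside 78 mm (x) x 150 mm (y), 43 mm high with the rim, walls and middle divider 5 mm thick, floor 5 mm thick; each bay is about 67 x 67 mm inside, the bay centres lie 36 mm from the origin to either side along y. Origin at the centre of its underside, z up
- tray: long low white plastic tray, fixed; outside 95 mm (x) x 210 mm (y), 28 mm high with the rim, walls and floor 5 mm thick; inside 85 x 200 mm. Origin at the centre of its underside, z up, y along its long side
- timer: flat white square kitchen timer with a black dial, 64 x 64 x 27 mm, a bystander near the middle of the worktop; origin at the centre of its underside. (For the arm: a wall cabinet hangs behind on the left, its bottom 470 mm above the worktop, its front 590 mm ahead of the base axis, from 90 mm left of the base axis leftward)
Not all that is in view belongs to the job. Of the things shaped like the lemon, the yellow one is meant.

How it is judged (in metres and radians):
At the end, for the whole second after the job is handed in: Garlic and lemon rest inside the crate; salt shaker and spice jar stand on the caddy floor (within 5 mm), one per bay, within 8 degrees of upright; the peeler lies on the tray floor, within 35 mm across and 25 mm along of its centre and 20 degrees of its long side. All at rest (x of garlic in the frame of crate between -0.066 and 0.066 m and y of garlic in the frame of crate between -0.091 and 0.091 m and z of each of garlic, lemon in the frame of crate below 0.07 m and linear speed of each of garlic, lemon, salt_shaker, spice_jar, peeler below 0.02 m/s and angular speed of each of garlic, lemon, salt_shaker, spice_jar, peeler below 0.3 rad/s and x of lemon in the frame of crate between -0.066 and 0.066 m and y of lemon in the frame of crate between -0.091 and 0.091 m and x of salt_shaker in the frame of caddy between -0.03 and 0.03 m and y of salt_shaker in the frame of caddy between -0.068 and 0.068 m and z of each of salt_shaker, spice_jar in the frame of caddy below 0.012 m and angle between each of salt_shaker, spice_jar's own z axis and vertical below 0.15 rad and x of spice_jar in the frame of caddy between -0.03 and 0.03 m and y of spice_jar in the frame of caddy between -0.068 and 0.068 m and x of peeler in the frame of tray between -0.035 and 0.035 m and y of peeler in the frame of tray between -0.025 and 0.025 m and z of peeler in the frame of tray below 0.013 m and angle between the x axis of peeler and the y axis of tray, either way round below 0.35 rad); the robot touches nothing.
It fails at once if the timer is shifted by more than 30 mm (distance of timer from where it was at the start of the episode above 0.03 m).
It also fails if it takes over 125 s, if anything falls off the work surface, if the arm or the gripper's body presses on something with over 40 N, if the wrist force passes 120 N, or if a joint passes its speed limit or range.

## Working session

There is one attempt and no reset: what is moved stays moved. The work goes in short steps, Python scripts to look and compute and a shell command to move; the robot and the scene stay as the last step left them, time stands still between calls to the robot, and variables do not carry over. Pictures are saved under pics/ and viewed, at most 16 in all, crops included, and the job is handed in when it is done.

```bash
ls; mkdir -p pics; cat > h.py <<'E'
import numpy as np, cv2
from plant import bot
def grab(n):
    m=bot.camera_model(n); p,d=bot.grab_frame(n); return m,p,d
def cloud(m,d):
    K=np.array(m["camera_matrix"]); R=np.array(m["attitude"]); e=np.array(m["eye"])
    v,u=np.mgrid[0:420,0:560]
    x=(u-K[0,2])/K[0,0]*d; y=(v-K[1,2])/K[1,1]*d
    P=np.stack([x,-y,-d],-1)@R.T+e
    P[d==0]=np.nan
    return P
E
python3 - <<'E'
from h import *
s=bot.read_state(); print({k:np.round(v,3).tolist() for k,v in s.items()})
out={}
for n in ("top","scene"):
    m,p,d=grab(n); cv2.imwrite(f"pics/{n}0.png",p[:,:,::-1]); P=cloud(m,d); print(m.keys(),np.round(m["eye"]),np.round(m["attitude"],2).tolist(),m["camera_matrix"])
    np.savez(f"{n}0.npz",P=P,p=p)
    for k in "garlic lemon salt_shaker spice_jar peeler crate caddy tray timer".split():
        for r in bot.trace(k,n)[:4]:
            q=P[r["pixels"]]; q=q[~np.isnan(q[:,0])]
            if len(q)==0: continue
            z=np.percentile(q[:,2],95)
            c,sz,a=cv2.minAreaRect(q[:,:2].astype(np.float32))
            print(n,k,round(r["confidence"],2),np.round(r["position"]),"med",np.round(np.median(q,0)),"rect",np.round(c),np.round(sz),round(a),"z95",round(z),len(q))
E
```

```text
pics
{'time_s': 0.0, 'joint_pos': [1.106, 0.6, -0.003, 1.6, 0.002, 0.943, -0.08], 'joint_vel': [0.001, -0.0, 0.0, 0.0, 0.0, 0.001, -0.001], 'effort': [-0.001, -76.507, 1.498, -25.235, -0.052, 0.017, 0.0], 'eef_pos': [274.118, -670.952, 403.847], 'eef_rot': [[0.926, 0.378, -0.001], [0.378, -0.926, 0.001], [-0.0, -0.002, -1.0]], 'wrist_force': [0.333, 0.526, 0.72], 'torque': [0.012, 0.025, -0.051], 'grip_force': 0.0, 'finger_gap': 92.971}
dict_keys(['camera_matrix', 'eye', 'attitude']) [ 345.   13. 1489.] [[-0.03, 0.99, -0.11], [-1.0, -0.03, -0.01], [-0.01, 0.11, 0.99]] [[464.27961812   0.         277.3802146 ]
 [  0.         464.27961812 212.70389203]
 [  0.           0.           1.        ]]
top garlic 0.75 [267. 233.] med [449.  52.  39.] rect [451.  52.] [55. 53.] 25 z95 52 235
top lemon 0.75 [161. 204.] med [553. 390.  49.] rect [555. 394.] [55. 55.] 22 z95 60 278
top lemon 0.64 [207. 204.] med [540. 237.  49.] rect [543. 239.] [55. 59.] 64 z95 59 289
top lemon 0.55 [235. 231.] med [456. 152.  49.] rect [459. 153.] [53. 70.] 69 z95 59 293
top salt_shaker 0.75 [199. 234.] med [445
[... 1796 characters left out ...]
40. 54.] 52 z95 105 924
scene peeler 0.67 [403. 195.] med [ 417. -397.   12.] rect [ 418. -392.] [ 22. 158.] 7 z95 17 162
scene crate 0.87 [303. 199.] med [ 598. -158.   15.] rect [ 631. -179.] [240. 232.] 86 z95 39 2272
scene crate 0.45 [248. 243.] med [440. 169.  40.] rect [448. 164.] [55. 42.] 35 z95 55 495
scene caddy 0.75 [305. 199.] med [ 596. -155.   15.] rect [ 611. -178.] [240. 192.] 86 z95 39 2260
scene caddy 0.69 [355. 216.] med [ 393. -151.   25.] rect [ 400. -155.] [157.  85.] 87 z95 41 1543
scene tray 0.76 [359. 179.] med [ 592. -395.   12.] rect [ 588. -393.] [145. 337.] 13 z95 27 1117
scene timer 0.79 [249. 221.] med [554.  72.  19.] rect [571.  45.] [ 64. 107.] 25 z95 27 418
```

View pictures.

```bash
python3 - <<'E'
import cv2
a=cv2.imread("pics/top0.png")[160:300,100:460]; cv2.imwrite("pics/top0c.png",cv2.resize(a,None,fx=2.2,fy=2.2,interpolation=cv2.INTER_CUBIC))
E
```

```text
(no output)
```

View pics/scene0.png

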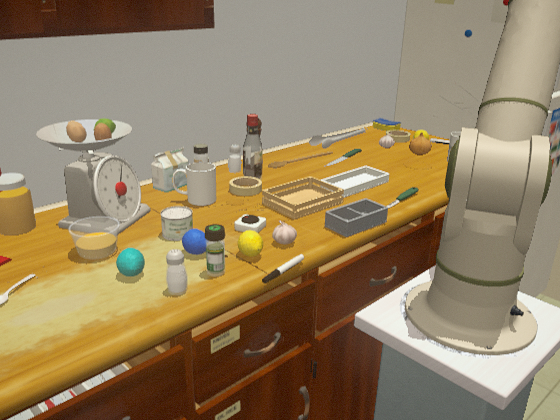

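View pics/top0c.png

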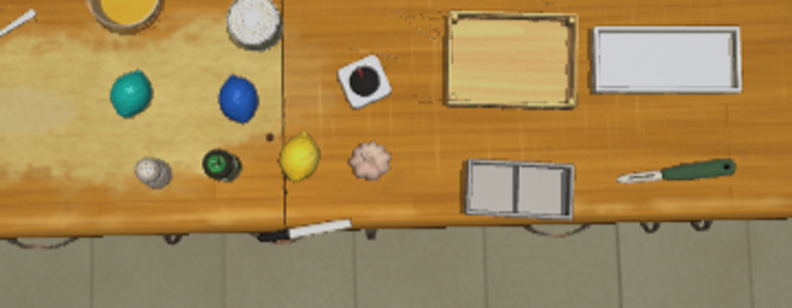

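Scene: the candidates are as follows (top-picture pixels unless noted).
- **Lemon:** yellow (235,231), blue (207,204), teal (161,204), plus the far-right one at scene (421,134). I choose the yellow one.
- **Garlic:** (267,233), with the far-right one at scene (386,142). I choose the first.
- **Peeler:** (416,238), with the knife at the back at scene (350,155). I choose the green handle.
- **Spice jar:** (200,236), black cap with a green label. The dark bottles at the back are not it.
- **Salt shaker:** (171,238), with the white shaker at the back at scene (235,158). I choose the near one.
- **Pen:** a marker lies at the front edge and must not be touched.

Peeler first.

```bash
python3 -m handwheel '243 -197 0 0 0 -1.183 0;243 -197 0 0 0 -1.183 0;243 -197 0 0 0 -1.183 0;243 -197 0 0 0 -1.183 0;243 -197 0 0 0 -1.183 0;243 -197 0 0 0 -1.183 0;243 -197 0 0 0 -1.183 0;243 -197 0 0 0 -1.183 0'
cat >> h.py <<'E'
def wcloud(m,d):
    K=np.array(m["camera_matrix"]); R=np.array(m["attitude"]); e=np.array(m["eye"])
    v,u=np.mgrid[0:420,0:560]
    a=(u-K[0,2])/K[0,0]; b=(v-K[1,2])/K[1,1]; th=np.hypot(a,b)+1e-9
    k=np.tan(np.minimum(th,1.5))/th*d
    P=np.stack([a*k,-b*k,-d],-1)@R.T+e
    P[(d==0)|(th>1.4)]=np.nan
    return P
def look(names,tag,save=True):
    m,p,d=grab("wrist"); P=wcloud(m,d)
    cv2.imwrite(f"pics/{tag}.png",p[:,:,::-1]); np.savez(tag+".npz",P=P,p=p)
    for k in names.split():
        for r in bot.trace(k,"wrist")[:2]:
            q=P[r["pixels"]]; q=q[~np.isnan(q[:,0])]
            if len(q)<5: continue
            c,sz,a=cv2.minAreaRect(q[:,:2].astype(np.float32))
            t=q[q[:,2]>np.percentile(q[:,2],95)-12]
            print(k,round(r["confidence"],2),np.round(r["position"]),"mean",np.round(q.mean(0)),"rect",np.round(c),np.round(sz),round(a,1),"z95",np.round(np.percentile(q[:,2],[5,95])),"topmid",np.round((t.min(0)+t.max(0))/2),len(q))
    s=bot.read_state(); print("t",round(s["time_s"],1),"eef",np.round(s["eef_pos"],1),"gap",round(s["finger_gap"],1),"grip",round(s["grip_force"],1)); print(np.round(s["eef_rot"],3).tolist())
    return P,p
E
python3 - <<'E'
from h import *
P,p=look("peeler tray caddy crate","w1")
P=np.load("top0.npz")["P"]
for v in range(256,272):
  r=[tuple(np.round(P[v,u]).astype(int)) for u in range(216,264,6)]
  if v%2==0: print(v,r)
E
```

```text
time_s: 1.8
eef_pos: [426.5, -393.9, 405.3]
eef_rot: [[-0.011, 1.0, 0.001], [1.0, 0.011, 0.0], [0.0, 0.001, -1.0]]
wrist_force: [0.2, -0.8, 0.9]
finger_gap: 92.7
grip_force: 0.0
peeler 0.57 [280. 195.] mean [ 424. -397.   12.] rect [ 424. -388.] [ 25. 169.] 4.4 z95 [ 3. 18.] topmid [ 427. -396.   12.] 2135
tray 0.82 [416. 170.] mean [ 590. -375.   11.] rect [ 595. -386.] [226. 113.] 88.5 z95 [ 4. 28.] topmid [ 587. -381.   23.] 12442
caddy 0.73 [259.  23.] mean [ 399. -205.   17.] rect [ 401. -202.] [66. 79.] 86.1 z95 [ 4. 43.] topmid [ 400. -209.   38.] 3630
crate 0.63 [424.  37.] mean [ 595. -203.   13.] rect [ 602. -193.] [114. 163.] 87.1 z95 [ 4. 41.] topmid [ 589. -200.   37.] 8209
t 2.0 eef [ 424.2 -397.5  404.7] gap 93.1 grip 0.0
[[0.005, 1.0, -0.0], [1.0, -0.005, -0.0], [-0.0, -0.0, -1.0]]
256 [(np.int64(382), np.int64(222), np.int64(-3)), (np.int64(381), np.int64(202), np.int64(-2)), (np.int64(381), np.int64(183), np.int64(-5)), (np.int64(380), np.int64(164), np.int64(0)), (np.int64(380), np.int64(145), np.int64(-1)), (np.int64(379), np.int64(125), np.int64(0)), (np.int64(37
[... 2122 characters left out ...]
int64(14)), (np.int64(342), np.int64(180), np.int64(-155)), (np.int64(339), np.int64(225), np.int64(-904)), (np.int64(339), np.int64(194), np.int64(-896)), (np.int64(338), np.int64(164), np.int64(-908)), (np.int64(337), np.int64(134), np.int64(-922))]
270 [(np.int64(332), np.int64(349), np.int64(-904)), (np.int64(332), np.int64(320), np.int64(-917)), (np.int64(335), np.int64(202), np.int64(-163)), (np.int64(330), np.int64(256), np.int64(-901)), (np.int64(329), np.int64(226), np.int64(-906)), (np.int64(328), np.int64(196), np.int64(-917)), (np.int64(328), np.int64(164), np.int64(-899)), (np.int64(327), np.int64(134), np.int64(-919))]<stdin>:5: RuntimeWarning: invalid value encountered in cast
```

View pics/w1.png

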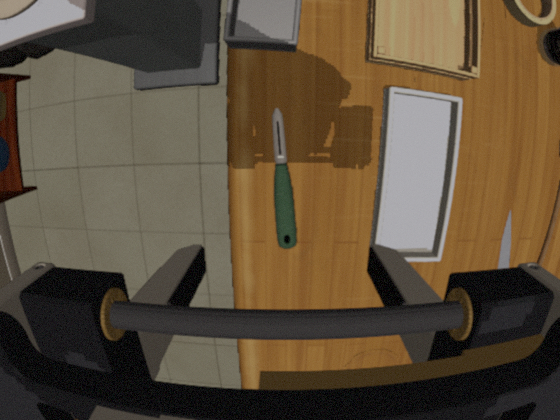

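The peeler (280,195 in the wrist view) is confirmed: green handle, tilted about 4°. The tray is at (418,170), with the knife far right at (505,245) and the caddy at the top.

```bash
python3 -m handwheel '0 0 50 0 0 0 120;0 0 100 0 0 0 120;0 0 150 0 0 0 120;0 0 195 0 0 0 120;0 0 210 0 0 0 120;0 0 215 0 0 0 120;0 0 215 0 0 0 255;0 0 215 0 0 0 255'
python3 -m handwheel '0 0 0 0 0 0 255;0 0 0 0 0 0 255;0 0 0 0 0 0 255;0 0 0 0 0 0 255;0 0 -20 0 0 0 255;0 0 -60 0 0 0 255;0 0 -80 0 0 0 255;0 0 -80 0 0 0 255'
python3 -c "
from h import *
look('peeler tray','w2')"
```

```text
time_s: 2.85
eef_pos: [424.9, -397.4, 190.8]
eef_rot: [[0.001, 1.0, 0.001], [1.0, -0.001, -0.001], [-0.001, 0.001, -1.0]]
wrist_force: [-0.3, -0.2, -0.0]
finger_gap: 37.6
grip_force: 0.0
time_s: 3.65
eef_pos: [425.1, -397.5, 273.0]
eef_rot: [[0.001, 1.0, 0.004], [1.0, -0.001, -0.004], [-0.004, 0.004, -1.0]]
wrist_force: [0.5, 0.8, -1.3]
finger_gap: 25.4
grip_force: 29.0
peeler 0.92 [285. 241.] mean [ 426. -382.   92.] rect [ 424. -433.] [ 38. 275.] 4.7 z95 [ 84. 100.] topmid [ 429. -398.   94.] 7743
tray 0.9 [471. 178.] mean [ 589. -366.   11.] rect [ 563. -376.] [217. 199.] 88.3 z95 [ 4. 28.] topmid [ 551. -376.  101.] 22368
t 3.8 eef [ 424.2 -396.9  269.5] gap 25.1 grip 29.0
[[0.0, 1.0, -0.0], [1.0, -0.0, -0.0], [-0.0, -0.0, -1.0]]
```

View pics/w2.png

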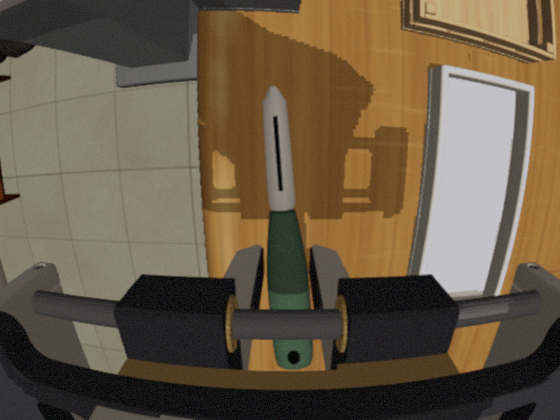

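The peeler is gripped (gap 25, peeler at 285,241). Fixing the container centres.

```bash
python3 - <<'E'
from h import *
for f in ("top0","scene0","w1","w2"):
  P=np.load(f+".npz")["P"].reshape(-1,3)
  for n,(x0,x1,y0,y1,z0,z1) in dict(tray=(530,650,-510,-265,23,33),crate=(510,680,-262,-50,36,46),caddy=(345,460,-250,-70,38,48)).items():
    q=P[(P[:,0]>x0)&(P[:,0]<x1)&(P[:,1]>y0)&(P[:,1]<y1)&(P[:,2]>z0)&(P[:,2]<z1)]
    if len(q)<30: continue
    lo,hi=np.percentile(q,1,axis=0),np.percentile(q,99,axis=0)
    c,s,a=cv2.minAreaRect(q[:,:2].astype(np.float32)); print(f,n,len(q),np.round((lo+hi)/2),np.round(hi-lo),np.round(c),np.round(s),round(a,1))
E
```

```text
top0 tray 329 [ 586. -381.   28.] [ 98. 211.   9.] [ 586. -381.] [212.  95.] 88.4
top0 crate 278 [ 590. -155.   41.] [142. 190.   9.] [ 591. -156.] [186. 136.] 86.7
top0 caddy 256 [ 404. -158.   43.] [ 87. 151.   9.] [ 404. -158.] [151.  79.] 85.5
scene0 tray 223 [ 584. -378.   26.] [101. 214.   6.] [ 585. -379.] [220. 101.] 88.1
scene0 crate 314 [ 589. -152.   39.] [144. 190.   6.] [ 588. -152.] [192. 143.] 86.8
scene0 caddy 255 [ 401. -155.   41.] [ 85. 154.   6.] [ 402. -155.] [156.  83.] 85.8
w1 tray 2173 [ 587. -380.   27.] [ 98. 210.   6.] [ 587. -381.] [212.  97.] 88.2
w1 crate 1110 [ 588. -202.   40.] [138.  97.   7.] [ 589. -197.] [104. 136.] 87.2
w1 caddy 885 [ 400. -210.   42.] [80. 51.  5.] [ 400. -209.] [52. 80.] 87.6
w2 tray 3788 [ 586. -371.   26.] [ 98. 191.   6.] [ 587. -373.] [196.  98.] 88.3
w2 crate 1531 [ 587. -224.   40.] [136.  53.   7.] [ 588. -220.] [ 58. 136.] 86.8
```

```bash
python3 -m handwheel '2 40 0 0 0 0 255;4 85 0 0 0 0 255;6 130 0 0 0 0 255;7 158 0 0 0 0 255;7 162 10 0 0 0 255;7 162 40 0 0 0 255;7 162 62 0 0 0 255;7 162 72 0 0 0 255'
python3 -m handwheel '0 0 0 0 0 0 255;0 0 0 0 0 0 255;0 0 0 0 0 0 165;0 0 0 0 0 0 165;0 0 -10 0 0 0 165;0 0 -50 0 0 0 165;0 0 -100 0 0 0 60;0 0 -150 0 0 0 0'
python3 -c "
from h import *
look('peeler tray','w3')"
```

```text
time_s: 4.6
eef_pos: [584.6, -389.5, 194.5]
eef_rot: [[-0.0, 1.0, -0.006], [1.0, 0.0, 0.002], [0.002, -0.006, -1.0]]
wrist_force: [-12.9, 5.1, 46.7]
finger_gap: 25.5
grip_force: 30.1
time_s: 5.4
eef_pos: [586.3, -389.7, 350.0]
eef_rot: [[-0.0, 1.0, -0.0], [1.0, 0.0, 0.0], [0.0, -0.0, -1.0]]
wrist_force: [1.1, -1.3, 0.2]
finger_gap: 44.2
grip_force: 0.0
peeler 0.6 [285. 205.] mean [ 587. -388.   17.] rect [ 588. -384.] [ 26. 176.] 2.2 z95 [ 7. 23.] topmid [ 590. -384.   18.] 3071
tray 0.69 [292. 170.] mean [ 588. -372.   10.] rect [ 587. -388.] [230.  97.] 88.0 z95 [ 4. 28.] topmid [ 588. -381.   91.] 16860
t 5.5 eef [ 587.3 -390.2  352.9] gap 56.4 grip 0.0
[[0.0, 1.0, 0.007], [1.0, -0.0, -0.004], [-0.004, 0.007, -1.0]]
```

View pics/w3.png

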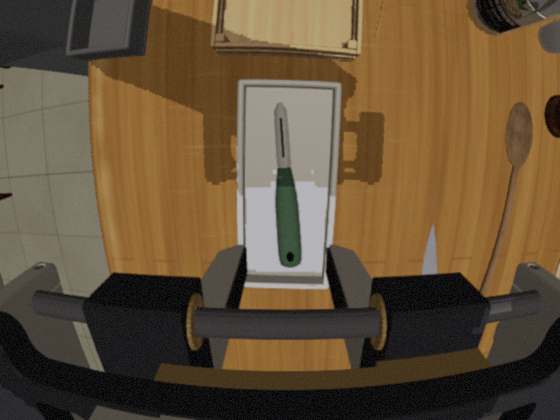

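The peeler lies in the tray at (285,185), lengthways and about centred. Now towards the upright items.

```bash
python3 -m handwheel '40 -5 -25 0 0 0 0;85 -15 -50 0 0 0 0;130 -30 -50 0 0 0 0;175 -40 -50 0 0 0 0;220 -50 -50 0 0 0 0;265 -60 -50 0 0 0 0;310 -70 -50 0 0 0 0;350 -80 -50 0 0 0 0'
python3 -m handwheel '40 -10 0 0 0 0 0;85 -20 0 0 0 0 0;130 -30 0 0 0 0 0;175 -40 0 0 0 0 0;210 -50 0 0 0 0 0;230 -57 0 0 0 0 0;240 -57 0 0 0 0 0;240 -57 0 0 0 0 0'
python3 -c "
from h import *
look('garlic lemon salt_shaker spice_jar timer','w4')"
```

```text
time_s: 6.35
eef_pos: [505.5, -37.9, 397.3]
eef_rot: [[-0.001, 1.0, -0.001], [1.0, 0.001, 0.0], [0.0, -0.001, -1.0]]
wrist_force: [0.4, 0.6, -0.6]
finger_gap: 93.3
grip_force: 0.0
time_s: 7.15
eef_pos: [449.6, 200.9, 397.4]
eef_rot: [[-0.002, 1.0, -0.0], [1.0, 0.002, 0.0], [0.0, -0.0, -1.0]]
wrist_force: [1.6, -0.2, -0.8]
finger_gap: 93.1
grip_force: 0.0
lemon 0.86 [372. 154.] mean [539. 243.  48.] rect [545. 240.] [62. 64.] 69.5 z95 [34. 58.] topmid [545. 241.  53.] 2413
lemon 0.65 [294. 227.] mean [457. 161.  47.] rect [455. 152.] [66. 62.] 44.2 z95 [31. 58.] topmid [458. 154.  53.] 2320
salt_shaker 0.78 [275.  40.] mean [442. 353.  71.] rect [440. 357.] [38. 37.] 34.3 z95 [32. 89.] topmid [442. 359.  84.] 1570
spice_jar 0.66 [281. 140.] mean [447. 260. 105.] rect [448. 252.] [55. 38.] 90.0 z95 [104. 107.] topmid [447. 260. 101.] 1714
spice_jar 0.53 [276.  40.] mean [442. 354.  72.] rect [440. 357.] [39. 37.] 31.2 z95 [35. 89.] topmid [442. 360.  84.] 1557
t 7.5 eef [450.  198.9 397.6] gap 93.1 grip 0.0
[[0.002, 1.0, -0.0], [1.0, -0.002, -0.0], [-0.0, -0.0, -1.0]]
```

View pics/w4.png

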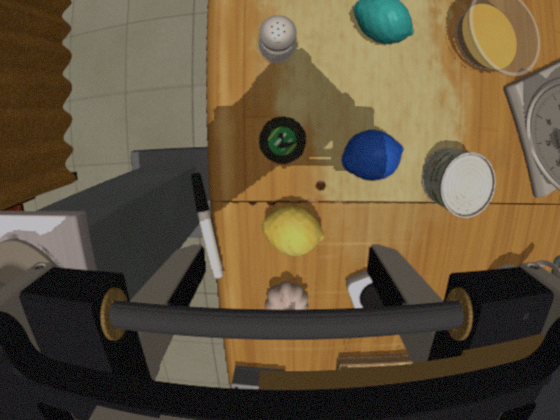

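Wrist view: salt (277,38), spice jar (283,140), yellow lemon (293,230), garlic (288,297), timer (362,292), pen at the edge (207,225). Taking the salt first.

```bash
python3 -m handwheel '40 -3 0 0 0 0 0;85 -6 0 0 0 0 0;130 -9 0 0 0 0 0;152 -9 20 0 0 0 0;158 -9 60 0 0 0 0;158 -9 105 0 0 0 0;158 -9 145 0 0 0 0;158 -9 168 0 0 0 0'
python3 -m handwheel '0 0 0 0 0 0 0;0 0 0 0 0 0 255;0 0 0 0 0 0 255;0 0 0 0 0 0 255;0 0 0 0 0 0 255;0 0 0 0 0 0 255;0 0 0 0 0 0 255;0 0 0 0 0 0 255'
python3 -m handwheel '0 0 -20 0 0 0 255;0 0 -60 0 0 0 255;0 0 -110 0 0 0 255;0 0 -155 0 0 0 255;0 0 -180 0 0 0 255;0 0 -180 0 0 0 255;0 0 -180 0 0 0 255;0 0 -180 0 0 0 255'
python3 -c "
from h import *
look('salt_shaker spice_jar','w5')"
```

```text
time_s: 8.25
eef_pos: [440.5, 356.9, 226.8]
eef_rot: [[0.001, 1.0, -0.002], [1.0, -0.001, -0.002], [-0.002, -0.002, -1.0]]
wrist_force: [1.0, 0.3, 0.3]
finger_gap: 92.9
grip_force: 0.0
time_s: 9.05
eef_pos: [440.6, 358.1, 229.9]
eef_rot: [[0.0, 1.0, 0.0], [1.0, -0.0, 0.0], [0.0, 0.0, -1.0]]
wrist_force: [-0.9, 0.5, -0.8]
finger_gap: 41.5
grip_force: 0.0
time_s: 9.85
eef_pos: [440.3, 357.7, 408.2]
eef_rot: [[-0.0, 1.0, -0.002], [1.0, 0.0, -0.002], [-0.002, -0.002, -1.0]]
wrist_force: [0.2, 0.5, -1.5]
finger_gap: 32.4
grip_force: 30.1
salt_shaker 0.6 [285. 246.] mean [440. 370. 228.] rect [439. 295.] [ 82. 176.] 5.6 z95 [189. 249.] topmid [441. 363. 245.] 5552
spice_jar 0.66 [294. 301.] mean [448. 260. 110.] rect [454. 283.] [211.  51.] 87.2 z95 [104. 107.] topmid [447. 318. 207.] 594
t 10.0 eef [440.4 358.  408.3] gap 32.5 grip 30.1
[[-0.0, 1.0, -0.002], [1.0, 0.0, -0.002], [-0.002, -0.002, -1.0]]
```

View pics/w5.png

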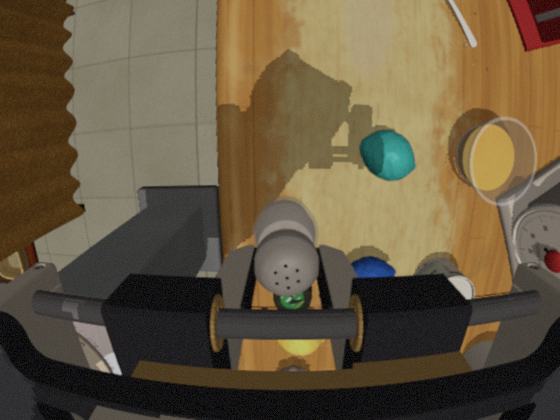

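```bash
python3 - <<'E'
from h import *
m,p,d=grab("scene"); S=cloud(m,d).reshape(-1,3)
P=np.load("w5.npz")["P"].reshape(-1,3)
for n,Q in (("w",P),("s",S)):
  q=Q[(abs(Q[:,0]-440)<30)&(abs(Q[:,1]-358)<35)&(Q[:,2]>140)&(Q[:,2]<260)]
  print(n,len(q),"z",np.round(np.percentile(q[:,2],[.5,99])))
  for z in range(150,260,10):
    a=q[(q[:,2]>=z)&(q[:,2]<z+10)]
    if len(a)>8: print(z,len(a),np.round(np.percentile(a,[3,97],axis=0)[:,:2].T.ravel()))
cv2.imwrite("pics/s5.png",cv2.resize(p[120:340,80:300,::-1],None,fx=2.7,fy=2.7,interpolation=2))
E
```

```text
w 7475 z [169. 259.]
160 52 [426. 454. 375. 381.]
170 79 [426. 452. 376. 382.]
180 140 [424. 458. 373. 383.]
190 443 [420. 460. 365. 383.]
200 531 [422. 459. 364. 381.]
210 544 [424. 457. 365. 380.]
220 519 [417. 464. 365. 378.]
230 1031 [413. 468. 355. 378.]
240 3355 [416. 464. 351. 376.]
250 781 [411. 469. 353. 368.]
s 1092 z [161. 258.]
160 82 [418. 441. 353. 382.]
170 108 [417. 439. 349. 384.]
180 113 [417. 441. 350. 384.]
190 130 [416. 444. 349. 384.]
200 121 [418. 442. 350. 383.]
210 109 [420. 445. 353. 381.]
220 96 [413. 451. 354. 380.]
230 104 [411. 468. 366. 380.]
240 143 [411. 467. 353. 376.]
250 85 [411. 465. 352. 370.]
```

View pics/s5.png

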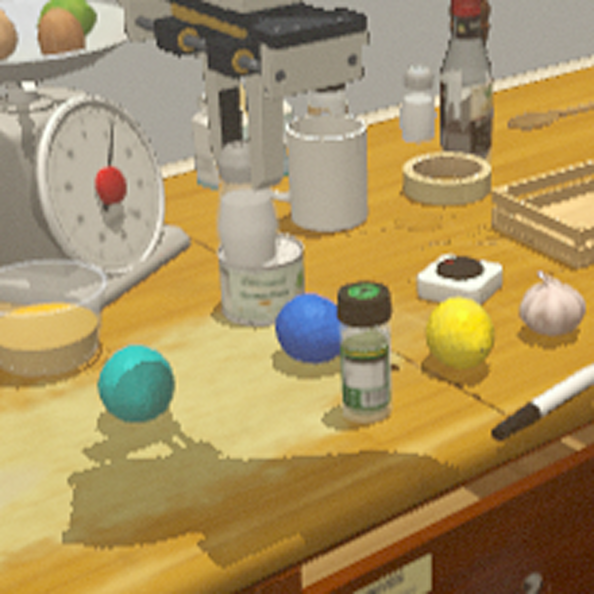

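The shaker slid down in the grip and hangs by its cap (235,200 in the crop), upright, foot about 160. This is usable and even better for the deep bay. From now on I will close for longer. Carry it around at x≈490.

```bash
python3 -m handwheel '-20 15 0 0 0 0 255;-60 35 0 0 0 0 255;-105 50 0 0 0 0 255;-150 50 0 0 0 0 255;-195 50 0 0 0 0 255;-240 50 0 0 0 0 255;-285 50 0 0 0 0 255;-330 50 0 0 0 0 255'
python3 -m handwheel '-45 0 0 0 0 0 255;-90 -15 0 0 0 0 255;-130 -45 0 0 0 0 255;-165 -70 0 0 0 0 255;-195 -82 0 0 0 0 255;-215 -86 0 0 0 0 255;-222 -88 0 0 0 0 255;-222 -88 0 0 0 0 255'
python3 - <<'E'
from h import *
P,p=look('caddy','w6',)
m,p,d=grab("scene"); S=cloud(m,d).reshape(-1,3);m,p,d=grab("top"); T=cloud(m,d).reshape(-1,3);
for n,Q in (("w",P.reshape(-1,3)),("s",S),("t",T)):
  q=Q[(abs(Q[:,0]-402)<35)&(abs(Q[:,1]+194)<35)&(Q[:,2]>130)&(Q[:,2]<260)]
  print(n,len(q))
  for z in range(140,260,20):
    a=q[(q[:,2]>=z)&(q[:,2]<z+20)]
    if len(a)>8: print(z,len(a),np.round(np.percentile(a,[3,97],axis=0)[:,:2].T.ravel()))
q=P.reshape(-1,3); q=q[(q[:,0]>345)&(q[:,0]<460)&(q[:,1]>-250)&(q[:,1]<-70)&(q[:,2]>36)&(q[:,2]<48)]
print(cv2.minAreaRect(q[:,:2].astype(np.float32)),len(q))
E
```

```text
time_s: 10.85
eef_pos: [490.3, 26.4, 409.2]
eef_rot: [[-0.0, 1.0, -0.001], [1.0, 0.0, 0.0], [0.0, -0.001, -1.0]]
wrist_force: [1.8, -0.2, -0.7]
finger_gap: 32.5
grip_force: 30.1
time_s: 11.65
eef_pos: [402.6, -194.3, 409.4]
eef_rot: [[0.001, 1.0, -0.0], [1.0, -0.001, 0.0], [0.0, -0.0, -1.0]]
wrist_force: [-0.1, -0.1, -0.4]
finger_gap: 32.9
grip_force: 30.1
caddy 0.58 [286. 144.] mean [ 404. -148.   16.] rect [ 404. -157.] [148.  80.] 85.8 z95 [ 4. 43.] topmid [ 404. -155.   39.] 8401
t 11.8 eef [ 403.1 -193.   409.5] gap 33.0 grip 30.1
[[-0.001, 1.0, -0.0], [1.0, 0.001, 0.001], [0.001, -0.0, -1.0]]
w 7489
160 115 [ 389.  416. -176. -169.]
180 550 [ 383.  422. -186. -169.]
200 1058 [ 385.  421. -187. -170.]
220 1400 [ 376.  431. -187. -173.]
240 4366 [ 376.  431. -200. -176.]
s 750
160 110 [ 381.  415. -192. -166.]
180 141 [ 380.  415. -194. -165.]
200 137 [ 382.  413. -193. -167.]
220 166 [ 372.  430. -198. -169.]
240 196 [ 370.  430. -199. -173.]
t 53
180 13 [ 390.  422. -179. -168.]
200 25 [ 391.  417. -177. -169.]
((403.9117431640625, -158.01083374023438), (150.91738891601562, 80.32750701904297), 85.5422592163086) 1964
```

View pics/w6.png

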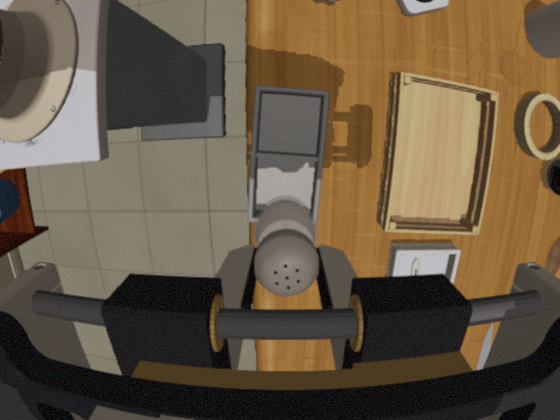

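Shaker (286,225) is above the near bay, whose centre is about (401,-194). Lowering.

```bash
python3 -m handwheel '-3 -1 20 0 0 0 255;-3 -1 55 0 0 0 255;-3 -1 90 0 0 0 255;-3 -1 120 0 0 0 255;-3 -1 138 0 0 0 255;-3 -1 146 0 0 0 255;-3 -1 150 0 0 0 255;-3 -1 150 0 0 0 255'
python3 -m handwheel '0 0 1 0 0 0 255;0 0 2 0 0 0 255;0 0 3 0 0 0 255;0 0 4 0 0 0 255;0 0 5 0 0 0 255;0 0 5 0 0 0 255;0 0 5 0 0 0 255;0 0 5 0 0 0 255'
```

```text
time_s: 12.65
eef_pos: [402.0, -196.5, 259.8]
eef_rot: [[-0.001, 1.0, 0.0], [1.0, 0.001, -0.0], [-0.0, 0.0, -1.0]]
wrist_force: [0.1, 0.0, -0.2]
finger_gap: 32.9
grip_force: 30.1
time_s: 13.45
eef_pos: [401.6, -196.9, 254.7]
eef_rot: [[-0.0, 1.0, -0.0], [1.0, 0.0, -0.0], [-0.0, -0.0, -1.0]]
wrist_force: [-0.3, 0.5, -1.2]
finger_gap: 33.2
grip_force: 30.1
```

```bash
python3 -m handwheel '0 0 1 0 0 0 255;0 0 2 0 0 0 255;0 0 2 0 0 0 255;0 0 3 0 0 0 255;0 0 3 0 0 0 255;0 0 3 0 0 0 255;0 0 3 0 0 0 255;0 0 3 0 0 0 255'
python3 -m handwheel '0 0 1 0 0 0 255;0 0 2 0 0 0 255;0 0 2 0 0 0 255;0 0 3 0 0 0 255;0 0 3 0 0 0 255;0 0 3 0 0 0 255;0 0 3 0 0 0 255;0 0 3 0 0 0 255'
```

```text
time_s: 14.25
eef_pos: [402.0, -196.9, 252.9]
eef_rot: [[-0.0, 1.0, 0.002], [1.0, 0.0, -0.001], [-0.001, 0.002, -1.0]]
wrist_force: [-0.5, 1.0, 24.8]
finger_gap: 32.8
grip_force: 30.4
time_s: 15.05
eef_pos: [402.4, -197.0, 251.3]
eef_rot: [[-0.0, 1.0, 0.005], [1.0, 0.0, -0.003], [-0.003, 0.005, -1.0]]
wrist_force: [-3.4, 1.9, 48.2]
finger_gap: 33.0
grip_force: 31.4
```

Contact made. Release slowly, lift, then go for the jar at (447,260) via x≈490.

```bash
python3 -m handwheel '0 0 -4 0 0 0 255;0 0 -4 0 0 0 200;0 0 -4 0 0 0 100;0 0 -4 0 0 0 0;0 0 -4 0 0 0 0;0 0 -4 0 0 0 0;0 0 -4 0 0 0 0;0 0 -4 0 0 0 0'
python3 -m handwheel '0 0 -20 0 0 0 0;0 0 -60 0 0 0 0;0 0 -105 0 0 0 0;0 0 -145 0 0 0 0;0 0 -150 0 0 0 0;0 0 -150 0 0 0 0;0 0 -150 0 0 0 0;0 0 -150 0 0 0 0'
python3 - <<'E'
from h import *
P,p=look('caddy salt_shaker','w7')
q=P.reshape(-1,3);q=q[(abs(q[:,0]-402)<35)&(abs(q[:,1]+194)<40)&(q[:,2]>50)&(q[:,2]<130)]
for z in range(50,130,10):
    a=q[(q[:,2]>=z)&(q[:,2]<z+10)]
    if len(a)>8: print(z,len(a),np.round(np.percentile(a,[3,97],axis=0)[:,:2].T.ravel()))
E
```

```text
time_s: 15.85
eef_pos: [401.6, -196.9, 252.6]
eef_rot: [[-0.0, 1.0, -0.0], [1.0, 0.0, 0.0], [0.0, -0.0, -1.0]]
wrist_force: [0.3, 0.3, -0.3]
finger_gap: 76.5
grip_force: 0.0
time_s: 16.65
eef_pos: [401.3, -196.8, 401.3]
eef_rot: [[-0.0, 1.0, -0.003], [1.0, 0.0, 0.001], [0.001, -0.003, -1.0]]
wrist_force: [0.2, 0.4, 0.3]
finger_gap: 93.0
grip_force: 0.0
caddy 0.63 [286. 143.] mean [ 404. -150.   18.] rect [ 360. -299.] [454. 106.] 72.9 z95 [ 4. 43.] topmid [ 404. -158.   38.] 8662
salt_shaker 0.88 [289. 192.] mean [ 402. -187.   75.] rect [ 401. -200.] [46. 59.] 3.3 z95 [37. 94.] topmid [ 404. -192.   90.] 1548
t 16.8 eef [ 401.6 -196.8  401.7] gap 93.1 grip 0.0
[[-0.001, 1.0, -0.002], [1.0, 0.001, 0.001], [0.001, -0.002, -1.0]]
50 150 [ 384.  421. -194. -174.]
60 114 [ 386.  418. -191. -175.]
70 41 [ 390.  415. -183. -176.]
80 372 [ 388.  419. -207. -177.]
90 605 [ 392.  415. -203. -181.]
```

View pics/w7.png

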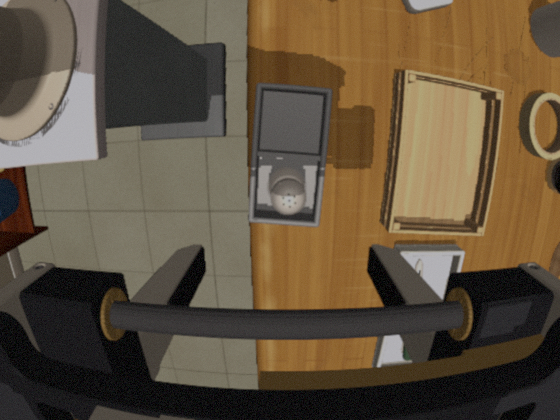

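The salt stands upright in its bay at (287,190). Now the spice jar.

```bash
python3 -m handwheel '30 30 0 0 0 0 0;75 65 0 0 0 0 0;115 88 0 0 0 0 0;160 88 0 0 0 0 0;205 88 0 0 0 0 0;250 88 0 0 0 0 0;295 88 0 0 0 0 0;340 88 0 0 0 0 0'
python3 -m handwheel '45 -15 0 0 0 0 0;85 -35 0 0 0 0 0;110 -43 0 0 0 0 0;117 -43 40 0 0 0 0;117 -43 90 0 0 0 0;117 -43 135 0 0 0 0;117 -43 160 0 0 0 0;117 -43 168 0 0 0 0'
python3 -m handwheel '0 0 0 0 0 0 0;0 0 0 0 0 0 150;0 0 0 0 0 0 255;0 0 0 0 0 0 255;0 0 0 0 0 0 255;0 0 0 0 0 0 255;0 0 0 0 0 0 255;0 0 0 0 0 0 255'
python3 -m handwheel '0 0 0 0 0 0 255;0 0 0 0 0 0 255;0 0 0 0 0 0 255;0 0 0 0 0 0 255;0 0 -10 0 0 0 255;0 0 -30 0 0 0 255;0 0 -70 0 0 0 255;0 0 -120 0 0 0 255'
```

```text
time_s: 17.6
eef_pos: [489.3, 145.0, 402.0]
eef_rot: [[-0.0, 1.0, -0.001], [1.0, 0.0, -0.0], [-0.0, -0.001, -1.0]]
wrist_force: [0.5, 0.0, -1.0]
finger_gap: 93.3
grip_force: 0.0
time_s: 18.4
eef_pos: [445.7, 260.0, 231.5]
eef_rot: [[-0.001, 1.0, -0.005], [1.0, 0.001, -0.003], [-0.003, -0.005, -1.0]]
wrist_force: [0.6, 0.1, 0.5]
finger_gap: 93.2
grip_force: 0.0
time_s: 19.2
eef_pos: [446.6, 260.1, 234.8]
eef_rot: [[-0.0, 1.0, 0.0], [1.0, 0.0, 0.0], [0.0, 0.0, -1.0]]
wrist_force: [0.1, -0.3, 0.4]
finger_gap: 41.6
grip_force: 0.3
time_s: 20.0
eef_pos: [446.0, 259.8, 355.3]
eef_rot: [[-0.001, 1.0, -0.003], [1.0, 0.001, -0.002], [-0.002, -0.003, -1.0]]
wrist_force: [1.9, -0.6, -1.3]
finger_gap: 40.3
grip_force: 30.0
```

```bash
python3 -m handwheel '-20 15 -30 0 0 0 255;-60 35 -40 0 0 0 255;-105 45 -40 0 0 0 255;-150 45 -40 0 0 0 255;-195 45 -40 0 0 0 255;-240 45 -40 0 0 0 255;-285 45 -40 0 0 0 255;-325 45 -40 0 0 0 255'
python3 -m handwheel '-35 -20 0 0 0 0 255;-55 -55 0 0 0 0 255;-57 -75 0 0 0 0 255;-57 -80 10 0 0 0 255;-57 -80 40 0 0 0 255;-57 -80 50 0 0 0 255;-57 -80 50 0 0 0 255;-57 -80 50 0 0 0 255'
python3 - <<'E'
from h import *
P,p=look('caddy','w8')
q=P.reshape(-1,3);S=bot.read_state()["eef_pos"]
q=q[(abs(q[:,0]-S[0])<40)&(abs(q[:,1]-S[1])<40)&(q[:,2]>80)&(q[:,2]<230)]
for z in range(80,230,15):
    a=q[(q[:,2]>=z)&(q[:,2]<z+15)]
    if len(a)>8: print(z,len(a),np.round(np.percentile(a,[3,97],axis=0)[:,:2].T.ravel()))
E
```

```text
time_s: 20.8
eef_pos: [490.9, -67.1, 395.3]
eef_rot: [[0.001, 1.0, -0.0], [1.0, -0.001, -0.0], [-0.0, -0.0, -1.0]]
wrist_force: [1.0, 0.1, -1.7]
finger_gap: 40.1
grip_force: 30.0
time_s: 21.6
eef_pos: [411.9, -121.7, 345.2]
eef_rot: [[-0.001, 1.0, -0.0], [1.0, 0.001, 0.0], [0.0, -0.0, -1.0]]
wrist_force: [-0.1, 0.7, -1.1]
finger_gap: 40.1
grip_force: 30.0
caddy 0.96 [271. 189.] mean [ 403. -114.   19.] rect [ 406. -131.] [96. 79.] 85.5 z95 [ 5. 43.] topmid [ 406. -120.   73.] 5362
t 21.7 eef [ 412.  -121.8  345.5] gap 40.0 grip 30.0
[[-0.0, 1.0, 0.001], [1.0, 0.0, -0.0], [-0.0, 0.001, -1.0]]
110 174 [ 399.  430. -111. -102.]
125 378 [ 395.  431. -115. -101.]
140 483 [ 395.  431. -115. -101.]
155 937 [ 384.  442. -115. -101.]
170 1635 [ 380.  445. -116. -101.]
185 1811 [ 379.  446. -115. -101.]
200 3204 [ 383.  443. -135. -102.]
215 3367 [ 387.  439. -139. -104.]
```

View pics/w8.png

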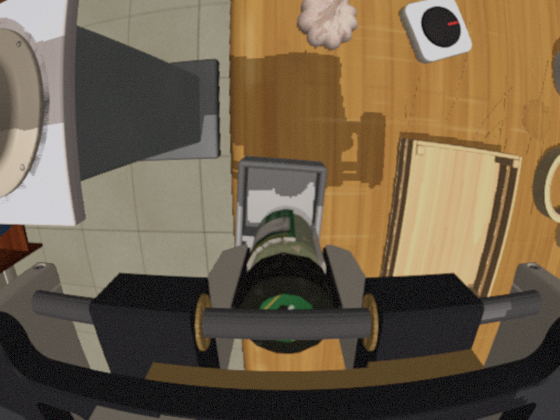

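The jar hangs upright (285,260) over the far bay (282,195). Lowering gently.

```bash
python3 -m handwheel '0 -4 20 0 0 0 255;0 -4 55 0 0 0 255;0 -4 80 0 0 0 255;0 -4 94 0 0 0 255;0 -4 101 0 0 0 255;0 -4 103 0 0 0 255;0 -4 104 0 0 0 255;0 -4 104 0 0 0 255'
python3 -m handwheel '0 0 1 0 0 0 255;0 0 1 0 0 0 255;0 0 2 0 0 0 255;0 0 2 0 0 0 255;0 0 2 0 0 0 255;0 0 2 0 0 0 255;0 0 2 0 0 0 255;0 0 2 0 0 0 255'
```

```text
time_s: 22.5
eef_pos: [407.8, -122.0, 241.4]
eef_rot: [[0.0, 1.0, 0.001], [1.0, -0.0, -0.0], [-0.0, 0.001, -1.0]]
wrist_force: [0.1, 0.2, -1.1]
finger_gap: 40.2
grip_force: 30.0
time_s: 23.3
eef_pos: [407.5, -122.0, 239.6]
eef_rot: [[0.0, 1.0, 0.001], [1.0, -0.0, -0.001], [-0.001, 0.001, -1.0]]
wrist_force: [-3.2, -0.2, 16.7]
finger_gap: 40.1
grip_force: 30.0
```

```bash
python3 -m handwheel '0 0 -2 0 0 0 255;0 0 -2 0 0 0 200;0 0 -2 0 0 0 100;0 0 -2 0 0 0 0;0 0 -2 0 0 0 0;0 0 -2 0 0 0 0;0 0 -2 0 0 0 0;0 0 -2 0 0 0 0'
python3 -m handwheel '0 0 -20 0 0 0 0;0 0 -60 0 0 0 0;0 0 -105 0 0 0 0;0 0 -145 0 0 0 0;30 20 -160 0 0 0 0;70 40 -160 0 0 0 0;85 43 -160 0 0 0 0;85 43 -160 0 0 0 0'
python3 - <<'E'
from h import *
P,p=look('garlic lemon timer','w9')
m,p,d=grab("top");Q=cloud(m,d)
for k in ("spice_jar","salt_shaker"):
  for r in bot.trace(k,"top")[:3]:
    q=Q[r["pixels"]];q=q[~np.isnan(q[:,0])]; print(k,round(r["confidence"],2),np.round(np.median(q,0)),np.round(np.percentile(q[:,2],95)))
c=P.reshape(-1,3); c=c[(abs(c[:,0]-450)<45)&(abs(c[:,1]-52)<42)&(c[:,2]>8)&(c[:,2]<80)]
print(np.round(np.percentile(c,[1,99],axis=0)),len(c))
E
```

```text
time_s: 24.1
eef_pos: [407.6, -121.9, 240.7]
eef_rot: [[-0.0, 1.0, -0.0], [1.0, 0.0, -0.0], [-0.0, -0.0, -1.0]]
wrist_force: [0.2, -1.0, -0.2]
finger_gap: 83.2
grip_force: 0.0
time_s: 24.9
eef_pos: [451.0, -34.8, 401.0]
eef_rot: [[-0.004, 1.0, 0.001], [1.0, 0.004, 0.001], [0.001, 0.001, -1.0]]
wrist_force: [0.6, 0.6, -0.4]
finger_gap: 93.2
grip_force: 0.0
garlic 0.95 [285. 110.] mean [451.  52.  38.] rect [452.  53.] [59. 55.] 74.9 z95 [28. 51.] topmid [451.  52.  49.] 2005
garlic 0.46 [257. 240.] mean [ 407. -121.   24.] rect [ 399. -175.] [188.  90.] 86.7 z95 [ 4. 44.] topmid [ 406. -157.   71.] 3317
lemon 0.68 [292.  18.] mean [457. 147.  48.] rect [458. 152.] [54. 70.] 70.6 z95 [34. 58.] topmid [458. 150.  53.] 2287
lemon 0.24 [376. 353.] mean [ 587. -290.   15.] rect [ 556. -166.] [ 98. 338.] 13.4 z95 [ 5. 29.] topmid [ 552. -162.  171.] 1241
timer 0.92 [383. 108.] mean [564.  58.  22.] rect [571.  59.] [75. 67.] 23.7 z95 [16. 28.] topmid [566.  59.  23.] 2963
t 25.1 eef [450.1 -37.9 400.4] gap 93.3 grip 0.0
[[0.001, 1.0, -0.001], [1.0, -0.001, -0.001], [-0.001, -0.001, -1.0]]
[[425.  26.  26.]
 [476.  79.  57.]] 1991
```

View pics/w9.png

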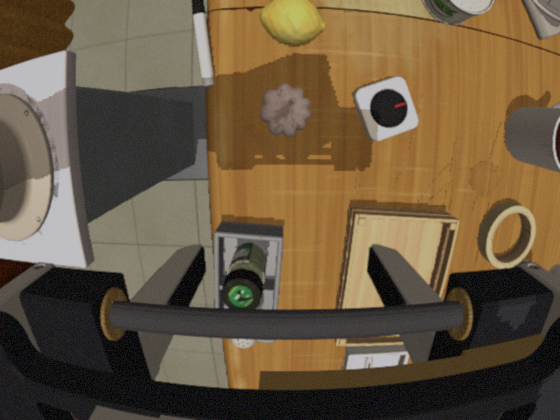

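The jar stands in the caddy at (243,280); garlic (285,110), timer (387,108), lemon (293,20). Grasp the garlic.

```bash
python3 -m handwheel '40 1 0 0 0 0 0;80 1 20 0 0 0 0;90 1 60 0 0 0 0;90 1 105 0 0 0 0;90 1 150 0 0 0 0;90 1 185 0 0 0 0;90 1 203 0 0 0 0;90 1 208 0 0 0 0'
python3 -m handwheel '0 0 0 0 0 0 0;0 0 0 0 0 0 200;0 0 0 0 0 0 200;0 0 0 0 0 0 200;0 0 0 0 0 0 200;0 0 0 0 0 0 200;0 0 0 0 0 0 200;0 0 0 0 0 0 200'
python3 -m handwheel '0 0 0 0 0 0 200;0 0 0 0 0 0 200;0 0 -10 0 0 0 200;0 0 -30 0 0 0 200;0 0 -70 0 0 0 200;0 0 -110 0 0 0 200;0 0 -130 0 0 0 200;0 0 -130 0 0 0 200'
```

```text
time_s: 26.05
eef_pos: [451.2, 53.0, 190.8]
eef_rot: [[-0.0, 1.0, -0.003], [1.0, 0.0, -0.001], [-0.001, -0.003, -1.0]]
wrist_force: [-0.1, -0.4, -0.3]
finger_gap: 92.9
grip_force: 0.0
time_s: 26.85
eef_pos: [451.5, 53.0, 193.0]
eef_rot: [[0.0, 1.0, 0.0], [1.0, -0.0, -0.0], [-0.0, 0.0, -1.0]]
wrist_force: [-0.3, -0.4, 5.9]
finger_gap: 52.7
grip_force: 29.0
time_s: 27.65
eef_pos: [452.0, 52.9, 325.1]
eef_rot: [[0.001, 1.0, 0.005], [1.0, -0.001, 0.001], [0.001, 0.005, -1.0]]
wrist_force: [0.3, 0.1, -0.1]
finger_gap: 52.5
grip_force: 29.0
```

```bash
python3 -m handwheel '-20 10 0 0 0 0 200;-60 30 0 0 0 0 200;-100 55 0 0 0 0 200;-140 77 0 0 0 0 200;-180 98 0 0 0 0 200;-220 119 0 0 0 0 200;-246 132 0 0 0 0 200;-253 136 0 0 0 0 200'
python3 -m handwheel '0 0 20 0 0 0 200;0 0 55 0 0 0 200;0 0 90 0 0 0 200;0 0 110 0 0 0 200;0 0 119 0 0 0 200;0 0 122 0 0 0 200;0 0 123 0 0 0 200;0 0 123 0 0 0 200'
python3 -m handwheel '0 0 0 0 0 0 110;0 0 0 0 0 0 60;0 0 0 0 0 0 60;0 0 0 0 0 0 60;0 0 -20 0 0 0 60;0 0 -60 0 0 0 60;0 0 -105 0 0 0 30;0 0 -150 0 0 0 30'
python3 - <<'E'
from h import *
P,p=look('garlic crate','w10')
E
```

```text
time_s: 28.45
eef_pos: [588.1, -203.7, 320.6]
eef_rot: [[0.005, 1.0, -0.002], [1.0, -0.005, -0.001], [-0.001, -0.002, -1.0]]
wrist_force: [0.3, -0.8, -0.6]
finger_gap: 52.6
grip_force: 29.0
time_s: 29.25
eef_pos: [587.9, -199.7, 200.5]
eef_rot: [[-0.0, 1.0, 0.001], [1.0, 0.0, -0.0], [-0.0, 0.001, -1.0]]
wrist_force: [0.3, 0.6, -0.6]
finger_gap: 52.9
grip_force: 29.0
time_s: 30.05
eef_pos: [587.3, -199.8, 351.1]
eef_rot: [[-0.0, 1.0, -0.001], [1.0, 0.0, 0.001], [0.001, -0.001, -1.0]]
wrist_force: [1.4, 0.2, 0.6]
finger_gap: 80.4
grip_force: 0.0
garlic 0.91 [287. 201.] mean [ 590. -196.   43.] rect [ 590. -204.] [65. 54.] 84.3 z95 [33. 55.] topmid [ 590. -199.   54.] 2497
crate 0.75 [290. 141.] mean [ 592. -150.   13.] rect [ 592. -160.] [214. 157.] 87.0 z95 [ 4. 41.] topmid [ 591. -156.   37.] 26387
t 30.2 eef [ 588.2 -200.   352.9] gap 81.7 grip 0.0
[[0.001, 1.0, 0.005], [1.0, -0.001, -0.002], [-0.002, 0.005, -1.0]]
```

Garlic sits in the crate at (590,-199). Now the lemon: its long axis is at about 160°, so I turn the fingers 70°.

```bash
python3 -m handwheel '20 -8 -30 0 0 -0.15 30;65 -24 -50 0 0 -0.3 30;110 -41 -50 0 0 -0.45 30;155 -57 -50 0 0 -0.6 30;200 -74 -50 0 0 -0.75 30;245 -91 -50 0 0 -0.9 30;290 -107 -50 0 0 -1.05 30;335 -124 -50 0 0 -1.2 30'
cat >> h.py <<'E'
def rel(x,y,z,yaw=None):
    s=bot.read_state(); R=np.array(s["eef_rot"]); p=np.array(s["eef_pos"])
    print("rel",np.round(R.T@(np.array([x,y,z])-p),1),"yaw of tool y",round(np.degrees(np.arctan2(R[1,1],R[0,1])),1))
E
python3 -c "
from h import *
look('lemon','w11'); rel(458,152,400); rel(458,152,196)"
```

```text
time_s: 31.0
eef_pos: [462.5, 136.2, 398.8]
eef_rot: [[-0.934, 0.357, -0.001], [0.357, 0.934, -0.0], [0.001, -0.001, -1.0]]
wrist_force: [0.6, 1.2, -0.9]
finger_gap: 82.3
grip_force: 0.0
lemon 0.82 [499. 188.] mean [550. 386.  44.] rect [555. 392.] [49. 74.] 60.9 z95 [24. 57.] topmid [556. 394.  52.] 1653
lemon 0.63 [302. 176.] mean [453. 155.  48.] rect [461. 152.] [56. 74.] 49.6 z95 [34. 58.] topmid [458. 153.  53.] 2408
t 31.1 eef [461.2 140.1 399.5] gap 81.9 grip 0.0
[[-0.937, 0.35, -0.001], [0.35, 0.937, 0.003], [0.002, 0.003, -1.0]]
rel [ 7.1 10.  -0.5] yaw of tool y 69.5
rel [  6.8   9.5 203.5] yaw of tool y 69.5
```

View pics/w11.png

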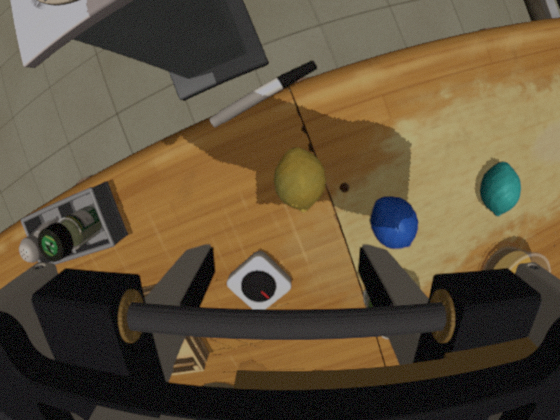

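Lemon (300,178) is aligned between the fingers, clear of the blue one (394,222), the pen (262,93) and the timer (260,283).

```bash
python3 -m handwheel '7 10 20 0 0 0 30;7 10 60 0 0 0 30;7 10 105 0 0 0 30;7 10 150 0 0 0 30;7 10 180 0 0 0 30;7 10 198 0 0 0 30;7 10 204 0 0 0 30;7 10 204 0 0 0 30'
python3 -m handwheel '0 0 0 0 0 0 30;0 0 0 0 0 0 200;0 0 0 0 0 0 200;0 0 0 0 0 0 200;0 0 0 0 0 0 200;0 0 0 0 0 0 200;0 0 0 0 0 0 200;0 0 0 0 0 0 200'
python3 -m handwheel '0 0 0 0 0 0 200;0 0 0 0 0 0 200;0 0 -10 0 0 0 200;0 0 -30 0 0 0 200;0 0 -70 0 0 0 200;0 0 -110 0 0 0 200;0 0 -130 0 0 0 200;0 0 -130 0 0 0 200'
python3 -c "
from h import *
print(bot.read_state()['grip_force']);rel(591,-112,325); rel(591,-112,202)"
```

```text
time_s: 31.9
eef_pos: [460.4, 146.7, 194.7]
eef_rot: [[-0.932, 0.362, -0.002], [0.362, 0.932, -0.001], [0.002, -0.002, -1.0]]
wrist_force: [-0.9, 0.3, 0.7]
finger_gap: 81.9
grip_force: 0.0
time_s: 32.7
eef_pos: [461.0, 147.2, 196.2]
eef_rot: [[-0.932, 0.362, 0.001], [0.362, 0.932, 0.0], [-0.001, 0.001, -1.0]]
wrist_force: [-1.2, -0.1, 6.9]
finger_gap: 53.9
grip_force: 30.0
time_s: 33.5
eef_pos: [461.0, 146.9, 327.9]
eef_rot: [[-0.932, 0.363, 0.004], [0.363, 0.932, 0.001], [-0.003, 0.002, -1.0]]
wrist_force: [-0.7, -0.1, -1.0]
finger_gap: 54.2
grip_force: 30.0
29.999657096341252
rel [-215.1 -194.     3.3] yaw of tool y 68.7
rel [-214.7 -194.2  126.3] yaw of tool y 68.7
```

```bash
python3 -m handwheel '-18 -16 0 0 0 0.15 200;-50 -46 0 0 0 0.3 200;-82 -76 0 0 0 0.45 200;-114 -105 0 0 0 0.6 200;-146 -134 0 0 0 0.75 200;-178 -163 0 0 0 0.9 200;-205 -188 0 0 0 1.05 200;-216 -198 0 0 0 1.2 200'
python3 -m handwheel '0 0 0 0 0 0 200;0 0 0 0 0 0 200;0 0 0 0 0 0 200;0 0 0 0 0 0 200;0 0 0 0 0 0 200;0 0 0 0 0 0 200;0 0 0 0 0 0 200;0 0 0 0 0 0 200'
python3 -c "
from h import *
look('lemon garlic','w12');rel(591,-116,204)"
```

```text
time_s: 34.3
eef_pos: [590.7, -120.3, 323.7]
eef_rot: [[0.011, 1.0, -0.002], [1.0, -0.011, -0.002], [-0.002, -0.002, -1.0]]
wrist_force: [-0.6, 0.2, -1.3]
finger_gap: 54.1
grip_force: 30.0
time_s: 35.1
eef_pos: [590.2, -115.8, 325.8]
eef_rot: [[-0.0, 1.0, 0.0], [1.0, 0.0, -0.0], [-0.0, 0.0, -1.0]]
wrist_force: [0.5, 0.2, -1.0]
finger_gap: 53.7
grip_force: 30.0
lemon 0.85 [285. 254.] mean [591. -96. 177.] rect [ 582. -156.] [166.  54.] 80.4 z95 [163. 187.] topmid [ 591. -103.  182.] 10385
t 35.2 eef [ 590.3 -115.9  325.7] gap 53.7 grip 30.0
[[-0.0, 1.0, -0.0], [1.0, 0.0, -0.0], [-0.0, -0.0, -1.0]]
rel [-1.000e-01  7.000e-01  1.217e+02] yaw of tool y 0.0
```

View pics/w12.png

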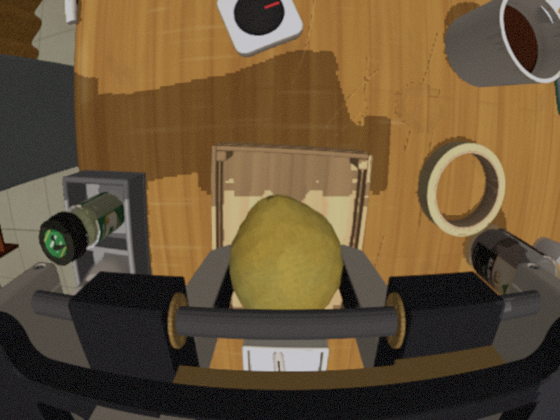

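Lemon (285,255) is over the free half of the crate. Nudge it 5 mm inwards and lower.

```bash
python3 -m handwheel '-5 1 20 0 0 0 200;-5 1 55 0 0 0 200;-5 1 90 0 0 0 200;-5 1 108 0 0 0 200;-5 1 117 0 0 0 200;-5 1 120 0 0 0 200;-5 1 121 0 0 0 200;-5 1 121 0 0 0 200'
python3 -m handwheel '0 0 0 0 0 0 110;0 0 0 0 0 0 65;0 0 0 0 0 0 65;0 0 0 0 0 0 65;0 0 -15 0 0 0 65;0 0 -55 0 0 0 65;0 0 -100 0 0 0 30;0 0 -150 0 0 0 30'
python3 -m handwheel '-30 0 -20 0 0 0 30;-70 0 -60 0 0 0 30;-110 0 -80 0 0 0 30;-150 0 -80 0 0 0 30;-150 0 -80 0 0 0 30;-150 0 -80 0 0 0 30;-150 0 -80 0 0 0 30;-150 0 -80 0 0 0 30'
python3 - <<'E'
from h import *
look('lemon garlic salt_shaker spice_jar peeler timer','w13')
E
```

```text
time_s: 36.05
eef_pos: [591.6, -120.9, 205.6]
eef_rot: [[0.0, 1.0, 0.001], [1.0, -0.0, -0.0], [-0.0, 0.001, -1.0]]
wrist_force: [0.8, 0.4, -0.5]
finger_gap: 54.0
grip_force: 30.0
time_s: 36.85
eef_pos: [590.8, -120.7, 356.7]
eef_rot: [[-0.001, 1.0, -0.001], [1.0, 0.001, 0.001], [0.001, -0.001, -1.0]]
wrist_force: [1.3, -0.9, 0.3]
finger_gap: 79.8
grip_force: 0.0
time_s: 37.65
eef_pos: [591.4, -269.2, 434.9]
eef_rot: [[-0.002, 1.0, -0.0], [1.0, 0.002, 0.001], [0.001, -0.0, -1.0]]
wrist_force: [0.7, 0.5, -0.7]
finger_gap: 82.1
grip_force: 0.0
lemon 0.97 [286.  52.] mean [ 592. -119.   54.] rect [ 592. -116.] [59. 58.] 55.2 z95 [41. 63.] topmid [ 593. -116.   58.] 2077
garlic 0.86 [280. 125.] mean [ 589. -199.   44.] rect [ 588. -199.] [55. 54.] 65.8 z95 [34. 55.] topmid [ 590. -199.   53.] 1646
salt_shaker 0.95 [129. 125.] mean [ 413. -192.   67.] rect [ 408. -192.] [42. 32.] 88.3 z95 [20. 94.] topmid [ 406. -192.   89.] 1401
salt_shaker 0.25 [125.  68.] mean [ 415. -125.   81.] rect [266. -67.] [ 64. 370.] 64.8 z95 [ 20. 111.] topmid [ 409. -123.  106.] 2171
spice_jar 0.76 [122.  66.] mean [ 412. -124.   76.] rect [258. -82.] [ 98. 369.] 64.8 z95 [ 14. 111.] topmid [ 409. -123.  106.] 2222
peeler 0.74 [279. 270.] mean [ 587. -381.   17.] rect [ 586. -375.] [ 26. 159.] 2.7 z95 [ 8. 23.] topmid [ 590. -384.   18.] 1422
t 38.0 eef [ 591.4 -270.5  434.7] gap 81.9 grip 0.0
[[-0.001, 1.0, -0.0], [1.0, 0.001, 0.0], [0.0, -0.0, -1.0]]
```

View pics/w13.png

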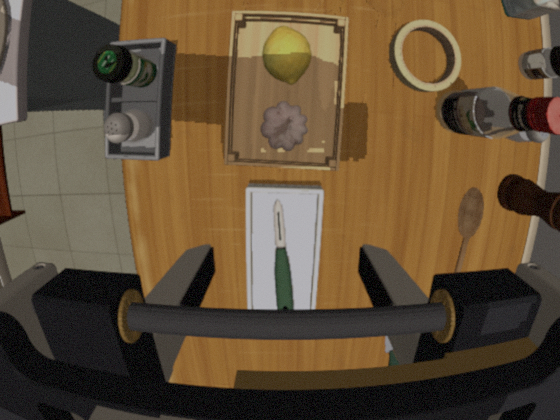

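Wrist view: lemon (287,55) and garlic (284,125) are in the crate, jar (125,65) and salt (128,125) stand in the caddy, and the peeler (282,250) lies in the tray. The timer has not been touched and the arm is clear, so I hand in.

```bash
python3 -c "
from plant import bot
print(bot.hand_in())"
```

```text
the job is handed in; nothing more can be done
None
```

I handed the job in at about 38 s: garlic and lemon in the crate, salt shaker and spice jar upright in separate caddy bays, peeler flat and lengthways in the tray, timer not touched; the hand-in returned no verdict.

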